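Start the contact grill and hold its lid half open

TASK

Get the contact grill going for the cook: with the lid still shut, press the round power key, then the right-hand one of the two square keys (one step hotter), then the long start key, each fully down and let up again before the next, leaving the left square key alone. Then take the lid by its bar handle, raise it half-way, to 45 degrees, and finish while still holding it there, steady, so that the cook can lay the sandwiches in and the heat stays in; the lid has no stay and falls shut if let go. Leave the things standing round the grill where they are.

Things in the scene. Friction and masses are not known exactly. Their poses are not given: they have to be found in the camera images.
- grill: Fixed table-top contact grill, black base 370 deep (x) x 340 wide (y) x 70 mm high, steel-topped hinged lid. Origin: centre of its underside, on the worktop; x points to its back, y left as the robot sees it; turned up to 0.22 rad. The front ledge, 71 mm high, has a row of 4 grey spring keys along y, 155 mm in front of the origin: from the left round, (display), square, square, long.
- key_power_top (a point): Centre of the top face of the round power key (28 mm across), leftmost in the row, 125 mm left of the grill's middle; 80 mm above the worktop when not pressed, 9 mm proud of the ledge.
- key_lower_top (a point): Centre of the top face of the 'lower' key: the left one of the two square keys (20 x 20 mm), on the grill's middle line; 80 mm above the worktop. Not wanted in this job.
- key_higher_top (a point): Centre of the top face of the 'higher' key: the right one of the two square keys (20 x 20 mm), 50 mm right of the grill's middle; 80 mm above the worktop.
- key_start_top (a point): Centre of the top face of the start key: the long one (46 mm along y, 20 mm along x), rightmost in the row, 115 mm right of the grill's middle; 80 mm above the worktop.
- key_power (a joint): How far the round power key is pressed down, m: 0 released, 0.005 fully down. A spring brings it back; it starts to move at about 1.5 N and is fully down at about 4.5 N. Keys count as pressed from 0.0035.
- key_lower (a joint): How far the left square ('lower') key is pressed down, m: 0 released, 0.005 fully down. A spring brings it back; it starts to move at about 1.5 N and is fully down at about 4.5 N. Keys count as pressed from 0.0035.
- key_higher (a joint): How far the right square ('higher') key is pressed down, m: 0 released, 0.005 fully down. A spring brings it back; it starts to move at about 1.5 N and is fully down at about 4.5 N. Keys count as pressed from 0.0035.
- key_start (a joint): How far the long start key is pressed down, m: 0 released, 0.005 fully down. A spring brings it back; it starts to move at about 1.5 N and is fully down at about 4.5 N. Keys count as pressed from 0.0035.
- lid (a joint): Opening angle of the lid, rad: 0 shut, 0.785 = 45 degrees, 1.75 fully back at its stop. The hinge turns freely and has no stay: let go anywhere short of about 70 degrees, the lid (about 0.75 kg) falls shut. Lifting at the handle takes roughly 3 to 7 N.
- lid_hinge (a point): Middle of the lid's hinge axis, which runs along the grill's y axis at the back: 150 mm behind the grill's origin and 85 mm above the worktop.
- lid_handle (a point): Middle of the lid's handle: straight round black bar 18 mm thick, 156 mm long, along the grill's y, on two posts 140 mm apart. Lid shut: 220 mm in front of the hinge, 180 mm above the worktop, 45 mm above the lid's top and over its front edge. It swings up and back about the hinge on a 240 mm radius; at 45 degrees it is 88 mm in front of the hinge, 308 mm above the worktop.
- mug: Bystander beside the grill, to be left where it is: white mug, 80 mm across, 92 mm tall, handle on one side. Origin: centre of its underside, on the worktop.
- spice_jar: Bystander beside the grill, to be left where it is: amber glass spice jar with a black cap, 48 mm across, 105 mm tall. Origin: centre of its underside, on the worktop.
- mill: Bystander beside the grill, to be left where it is: turned dark-wood pepper mill, 54 mm across, 152 mm tall. Origin: centre of its underside, on the worktop.
- tumbler: Bystander beside the grill, to be left where it is: drinking glass, 70 mm across, 100 mm tall. Origin: centre of its underside, on the worktop.
- bowl: Bystander beside the grill, to be left where it is: small glass bowl, 96 mm across, 45 mm tall. Origin: centre of its underside, on the worktop.
- spatula: Bystander beside the grill, to be left where it is: kitchen spatula, 260 mm long, lying in front of the grill (the robot's side), parallel to its front. Origin: on its underside at mid-length.

How it is judged:
On the way, in this order (a step that is already met when the one before it is completed fails the run):
1. the round power key is pressed down, no other key with it, the lid shut (value of joint key_power above 0.0035 m and value of joint each of key_lower, key_higher, key_start below 0.0015 m and value of joint lid below 0.06 rad), for 0.1 s.
2. then the right-hand square key is pressed down, no other key with it, the lid shut (value of joint key_higher above 0.0035 m and value of joint each of key_power, key_lower, key_start below 0.0015 m and value of joint lid below 0.06 rad), for 0.1 s.
3. then the long start key is pressed down, no other key with it, the lid shut (value of joint key_start above 0.0035 m and value of joint each of key_power, key_lower, key_higher below 0.0015 m and value of joint lid below 0.06 rad), for 0.1 s.
At the end, for the whole second after the job is handed in: The lid stands open at 45 degrees, give or take 6 degrees (0.68 to 0.89 rad), at rest (under 0.1 rad/s) and carried by the robot alone (contact force over 0.8 N, nothing else touching the lid); all keys are up again (under 1.5 mm); the bystanders are upright and within 40 mm of where they stood (value of joint lid between 0.68 and 0.89 rad and velocity of joint lid between -0.1 and 0.1 rad/s and contact force between any of the fingers, the arm and lid above 0.8 N and value of joint each of key_power, key_lower, key_higher, key_start below 0.0015 m and contact force between lid and mug below 0.3 N and contact force between lid and spice_jar below 0.3 N and contact force between lid and mill below 0.3 N and contact force between lid and tumbler below 0.3 N and contact force between lid and bowl below 0.3 N and contact force between lid and spatula below 0.3 N and distance of each of mug, spice_jar, mill, tumbler, bowl, spatula from where it was at the start of the episode below 0.04 m and angle between each of mug, spice_jar, mill, tumbler, bowl's own z axis and vertical below 0.35 rad); the arm keeps its last pose, push and grip.
It fails at once if the left square key was pressed (value of joint key_lower above 0.0025 m).
It fails at once if a bystander was shoved more than 40 mm or knocked over (distance of any of mug, spice_jar, mill, tumbler, bowl, spatula from where it was at the start of the episode above 0.04 m or angle between any of mug, spice_jar, mill, tumbler, bowl's own z axis and vertical above 0.35 rad).
It also fails if it takes over 61 s, if anything falls off the work surface, if the arm or the gripper's body presses on something with over 40 N, if the wrist force passes 120 N, or if a joint passes its speed limit or range.

ROBOT

A 7-joint arm with a two-finger parallel gripper is mounted at the origin on the work surface. World frame = base frame: x ahead of the robot, y to its left, z up, the work surface at z = 0. Lengths are in m, angles in rad, forces in N, time in s.
With the tool pointing down it reaches from about 0.4 to 0.85 m from the base axis. Payload 10.4 kg.
Tool frame: the origin (TCP) lies between the finger pads; the fingertips stand ahead of it and the grasp point (between the pads) lies 3 mm ahead of it (r.tips_ahead is the z of the fingertips in the tool frame, in m); z points along the fingers, y is the line along which they close (so a half turn about z gives the same grasp; the last joint's range is limited). The gripper opens to 87 mm and grips with 3 to 60 N. Pads are 19 mm wide; open, the fingers measure 117 mm over their backs; the gripper's body (75 mm by 190 mm) begins 51 mm behind the grasp point.
Start: joints at [1.199, 0.332, -0.065, 1.46, 0.022, 1.35, -0.088], TCP at [0.214, -0.587, 0.245] pointing down, gripper open.
Joint ranges: [-2.6, 2.6], [-0.5, 2.12], [-1.47, 1.34], [0.16, 2.42], [-1.27, 4.41], [0.06, 2.06], [-2.6, 2.6]. Speed limits (rad/s): [2.22, 2.22, 2.79, 2.79, 3.14, 3.14, 3.14].

INTERFACE

Orientations are given as a unit quaternion [x, y, z, w].
In Python, from bench import telemetry, camera, get_calibration, r gives the robot as it stands.
- The arm moves only by the tool drive_tool, never from a script. Its argument "series" is one flat list of numbers, 7 for each row, row after row: the turn, a rotation vector about the tool's x, y, z in units of 5 degrees (1.0 is 5 degrees), then the shift along the tool's x, y, z in units of 40 mm (1.0 is 40 mm), then the opening, from -1 (shut) to 1 (fully open). A call has 1 to 10 rows; each row is the pose to reach, as a shift and turn from the pose commanded when the call began, along the tool's axes at that moment; what a row does not reach only later rows make up. A row lasts 1/12 s, in which the tool goes at most 41.7 mm and 7.16 degrees, less where a joint would pass 70% of its speed; a pose out of reach is approached as far as the arm can. A call with a gripper value outside its range is refused whole. The fingers move at their own pace and stop on an object; "grip_force" is the grip in N (left out, the last holds). Time passes only in rows, so rows that repeat a pose let the fingers close. It gives the time, the measured TCP pose, the force, the opening and the grip force at its end, in the units of the state.
- telemetry.read_state(): the state, without advancing time (a new reading comes with each control period).
- camera(name): name is "scene" or "top"; returns the picture (384x512x3 uint8, red, green, blue); there is no depth.
- get_calibration(name): a dict with "fovy" (degrees; the focal length in pixels is half the picture's height over the tangent of half this angle, whatever the lens; pixels are square), "cx", "cy" (the principal point, pixels), "dist" ([k1, k2, p1, p2, k3] as OpenCV has them; the pictures are not rectified), "xyz" and "rotation" of the camera in the world. Camera axes: x right, y up, looking along -z (the intrinsics and any distortion apply to the point x, -y, -z); pixel columns grow to the right and rows downward; lengths in m; the calibration is good to about 2 mm. A picture is of the moment at which its call begins. get_calibration takes no time and is no camera call.
- r.close_job(): hands the job in; it is judged then, once.
The state is a dict: "time": time; "joint_positions": joint angles; "joint_vel": joint speeds; "joint_torque": joint torques, N m; "ee_pos": TCP position; "eef_rot": TCP orientation; "ft_force": force on the tool from outside, world axes, zero at the start; "torque": the same for the moment, N m; "width": finger opening in m; "grip_force": force on a finger pad.
Only numpy, scipy, OpenCV 4.12 (cv2) and the standard library are available. Lean on these libraries where they do the work, as an engineer would, in place of code of your own. Each camera call takes 0.05 s, during which the arm holds its last target. There are 200 camera calls.

## Working session

There is one attempt and no reset: what is moved stays moved. The work goes in short steps, Python scripts to look and compute and a tool call to move; the robot and the scene stay as the last step left them, time stands still between calls to the robot, and variables do not carry over. Pictures are saved under pics/ and viewed, at most 10 in all, crops included, and the job is handed in when it is done.

Besides the shell and the picture viewer there is one more tool, called after "Emit:" as name(argument=value, ...), one argument or row to a line, values as JSON. drive_tool: Moves the arm, as the interface text tells. Its arguments: {"type":"object","properties":{"series":{"type":"array"},"grip_force":{"type":"number"}},"required":["series"]}

```bash
mkdir -p pics; ls
python3 - <<'E'
from bench import telemetry, camera, get_calibration, r
import cv2
for n in("scene","top"):
    im=camera(n); cv2.imwrite(f"pics/{n}0.png",im[:,:,::-1]); print(get_calibration(n))
s=telemetry.read_state();print(s,r.tips_ahead)
E
```

```text
pics
{'fovy': 53.79790041522329, 'cx': 251.05795629116403, 'cy': 193.4119962138494, 'dist': array([-0.04064356,  0.        ,  0.        ,  0.        ,  0.        ]), 'xyz': array([ 1.05643472, -0.53983907,  0.74957043]), 'rotation': array([0.39831401, 0.14402014, 0.28604686, 0.85952391])}
{'fovy': 53.12018411758153, 'cx': 257.3106076617837, 'cy': 184.4331745583182, 'dist': array([-0.06571234,  0.        ,  0.        ,  0.        ,  0.        ]), 'xyz': array([0.50932697, 0.01285669, 0.93413521]), 'rotation': array([-0.04986231,  0.03793484,  0.70571947, -0.70571576])}
{'time': 0.1, 'joint_positions': array([ 1.19939061,  0.33278526, -0.06472663,  1.46086488,  0.02159438,
        1.34989769, -0.08846369]), 'joint_vel': array([-0.00098598, -0.00076569, -0.00116093, -0.00317625, -0.00030697,
        0.00015829,  0.00038621]), 'joint_torque': array([ 6.68505018e-04, -6.24548864e+01,  2.42717931e-02, -3.90716708e+01,
       -6.14957185e-02,  3.66100855e-02,  5.67159213e-05]), 'ee_pos': array([ 0.21351384, -0.58705528,  0.24384456]), 'eef_rot': array([ 9.84823226e-01,  1.73559260e-01, -1.30700320e-04, -6.16229322e-04]), 'ft_force': array([-0.64922595, -0.27433816, -0.39585223]), 'torque': array([ 0.04035151,  0.02257475, -0.03330885]), 'grip_force': 0.0, 'width': 0.08683701034105222} 0.022
```

View pics/scene0.png

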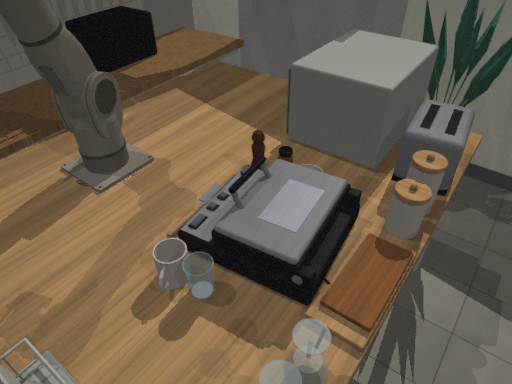

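View pics/top0.png

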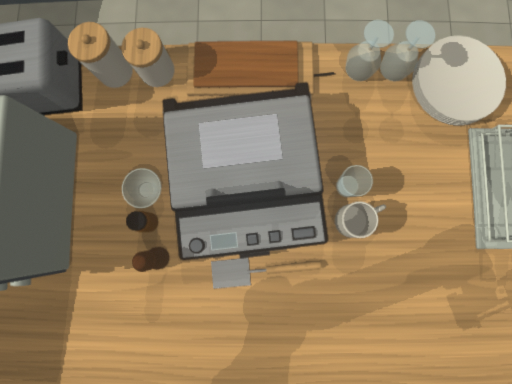

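The scene view shows the grill with its key row towards the robot, and the mug and tumbler on its right. In the top view the keys are at round (197,245), lower (252,239), higher (274,236) and start (303,233), with the handle bar at about (245,196). The spatula lies at (265,270).

```bash
cat > h.py <<'E'
import numpy as np, cv2
from scipy.spatial.transform import Rotation as R
from bench import telemetry, camera, get_calibration, r
def cam(n):
    c=get_calibration(n); f=192/np.tan(np.radians(c['fovy']/2))
    return c,np.array([[f,0,c['cx']],[0,f,c['cy']],[0,0,1]]),R.from_quat(c['rotation']).as_matrix()
def toplane(n,uv,z):
    c,K,M=cam(n); p=cv2.undistortPoints(np.float64(uv).reshape(-1,1,2),K,c['dist']).reshape(-1,2)
    d=np.c_[p[:,0],-p[:,1],-np.ones(len(p))]@M.T
    return c['xyz']+d*((z-c['xyz'][2])/d[:,2])[:,None]
def project(n,P):
    c,K,M=cam(n); q=(np.atleast_2d(P)-c['xyz'])@M*[1,-1,-1]
    return cv2.projectPoints(q,np.zeros(3),np.zeros(3),K,c['dist'])[0].reshape(-1,2)
E
python3 - <<'E'
from h import *
im=cv2.imread("pics/top0.png"); g=cv2.cvtColor(im,6)
guess=[(197,245),(252,239),(274,236),(303,233)]
y0,y1,x0,x1=190,262,170,335
m=(g<75).astype(np.uint8)
n,l,st,ce=cv2.connectedComponentsWithStats(m)
for i in range(1,n):
    if 20<st[i,4]<3000 and 150<ce[i][0]<340 and 180<ce[i][1]<270: print(st[i],ce[i],toplane("top",ce[i],.08)[0])
crop=cv2.resize(im[y0:y1,x0:x1],None,fx=4.8,fy=4.8,interpolation=cv2.INTER_CUBIC);cv2.imwrite("pics/crop.png",crop)
P=toplane("top",guess,.08);print(P)
E
```

```text
[ 171  178  157   82 2818] [248.53229241 212.317956  ] [0.55356081 0.04680112 0.08      ]
[292 226  24  14  78] [303.16666667 232.29487179] [ 0.50945296 -0.07397766  0.08      ]
[269 230  12  13  49] [274.79591837 235.93877551] [ 0.50147985 -0.01134263  0.08      ]
[246 233  13  11  34] [254.38235294 236.58823529] [0.50001689 0.03369204 0.08      ]
[190 238  15  15  56] [198.80357143 244.42857143] [0.48246787 0.15658566 0.08      ]
[132 247  37  24 676] [150.86538462 258.81656805] [0.45020798 0.26300311 0.08      ]
[[ 0.481196    0.16057538  0.08      ]
 [ 0.4947247   0.03893865  0.08      ]
 [ 0.50134496 -0.00958719  0.08      ]
 [ 0.50790619 -0.07359171  0.08      ]]
```

View pics/crop.png

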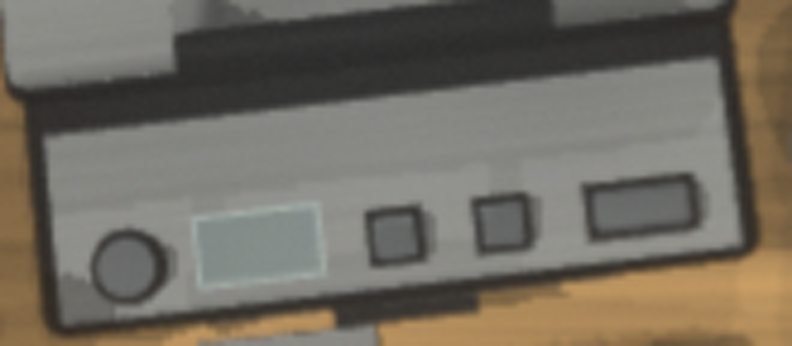

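The crop shows the key tops clearly: power (128,266), lower (396,236), higher (502,224) and start (641,208) in crop pixels. Next I'll fit the grill pose from these, check it against the handle in both views, and locate the bystanders.

```bash
cat >> h.py <<'E'
_px=(np.array([(128,266),(396,236),(502,224),(641,208)])+.5)/4.8+[170,190]-.5
_W=toplane("top",_px,.08)[:,:2]; _G=np.array([(-.155,.125),(-.155,0),(-.155,-.05),(-.155,-.115)])
_a=_W-_W.mean(0);_b=_G-_G.mean(0)
yaw=np.arctan2((_b[:,0]*_a[:,1]-_b[:,1]*_a[:,0]).sum(),(_a*_b).sum())
Rz=R.from_euler('z',yaw).as_matrix()
O=np.r_[_W.mean(0)-Rz[:2,:2]@_G.mean(0),0]
def G(x,y,z): return O+Rz@np.array([x,y,z])
E
python3 - <<'E'
from h import *
import h
print(yaw,O); print([np.round(G(*g,.08)[:2]-w,4) for g,w in zip(h._G,h._W)])
pts=[G(*g,.08) for g in h._G]+[G(-.07,s*.078,.18) for s in(-1,0,1)]
for n in("top","scene"):
    im=cv2.imread(f"pics/{n}0.png"); im=cv2.resize(im,None,fx=1.5,fy=1.5)
    for u in project(n,pts): cv2.circle(im,tuple(np.int32(u*1.5)),2,(0,0,255),-1)
    cv2.imwrite(f"pics/chk_{n}.png",im)
print(project("scene",pts))
for nm,uv,z in[("mill top",(140,262),.15),("mill",(150,258),.05),("jarcap",(137,221),.105),("bowl",(142,188),.045),("mugrim",(357,220),.092),("tumblerrim",(357,181),.1),("spat",(250,269),.01)]: print(nm,toplane("top",uv,z)[0])
E
```

```text
0.11342539695654812 [0.6491632  0.05672727 0.        ]
[array([-0.0001,  0.0012]), array([-0.0001,  0.0005]), array([ 0.0001, -0.0005]), array([ 0.0001, -0.0012])]
[[245.10553041 170.46861805]
 [221.4404167  193.95418666]
 [210.9165367  204.40408054]
 [196.19760831 219.02560842]
 [229.60043521 191.37752577]
 [246.73960858 174.07284136]
 [262.12758875 158.54306219]]
mill top [0.44842867 0.26478066 0.15      ]
mill [0.44996462 0.27385663 0.05      ]
jarcap [0.53293761 0.28880253 0.105     ]
bowl [0.61219753 0.29972433 0.045     ]
mugrim [ 0.53592426 -0.19089245  0.092     ]
tumblerrim [ 0.62086157 -0.19148634  0.1       ]
spat [0.42292587 0.04564378 0.01      ]
```

View pics/chk_scene.png

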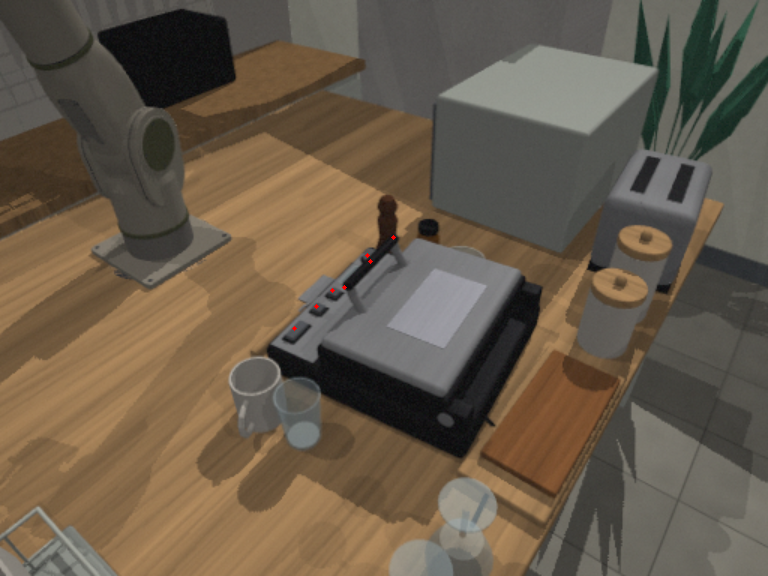

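View pics/chk_top.png

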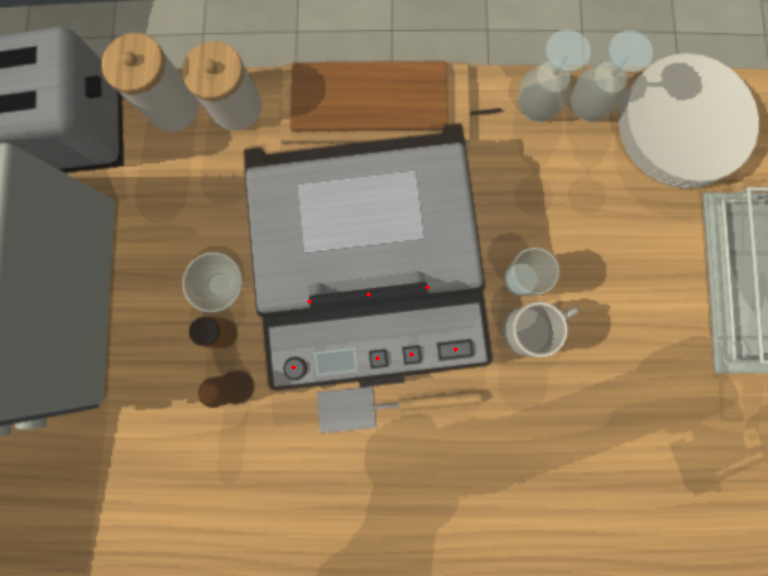

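The fit agrees with both views to about 1 mm (red dots sit on the keys at (293,367), (377,358), (411,354) and (455,349), and on the handle). The mill, 152 mm tall, stands at (0.449, 0.267). Its edge is 80 mm left of the power key, so I'll press that key with the left finger of a half-open gripper, which keeps the gripper body clear.

```bash
cat >> h.py <<'E'
def rel(p,yawdeg,pitch=0):
    """row numbers to put TCP at p, tool down, tool x at grill yaw+yawdeg"""
    s=telemetry.read_state(); c=R.from_quat(s['eef_rot'])
    t=R.from_euler('z',yaw+np.radians(yawdeg))*R.from_euler('y',pitch,degrees=True)*R.from_euler('x',180,degrees=True)
    rv=np.degrees((c.inv()*t).as_rotvec())/5; d=c.inv().apply(p-s['ee_pos'])/.04
    print("t",round(s['time'],2),"ee",s['ee_pos'].round(4),"F",s['ft_force'].round(2),"w",round(s['width'],4),"grip",s['grip_force'],"j",s['joint_positions'].round(2))
    print("turn",rv.round(3),"shift",d.round(3))
E
python3 -c "
from h import *
rel(G(-.155,.093,.2),0); rel(G(-.155,.093,.117),0)"
```

```text
t 0.1 ee [ 0.2135 -0.5871  0.2438] F [-0.65 -0.27 -0.4 ] w 0.0868 grip 0.0 j [ 1.2   0.33 -0.06  1.46  0.02  1.35 -0.09]
turn [-1.400e-02  2.000e-03  2.698e+00] shift [ 12.511 -14.565   1.114]
t 0.1 ee [ 0.2135 -0.5871  0.2438] F [-0.65 -0.27 -0.4 ] w 0.0868 grip 0.0 j [ 1.2   0.33 -0.06  1.46  0.02  1.35 -0.09]
turn [-1.400e-02  2.000e-03  2.698e+00] shift [ 12.511 -14.563   3.189]
```

Emit:
drive_tool(
  series=[0,0,2.7,12.5,-14.5,0,0.15,0,0,2.7,12.5,-14.5,0,0.15,0,0,2.7,12.5,-14.5,0,0.15,0,0,2.7,12.5,-14.5,0,0.15,0,0,2.7,12.5,-14.5,0,0.15,0,0,2.7,12.5,-14.5,0,0.15,0,0,2.7,12.5,-14.5,0,0.15,0,0,2.7,12.5,-14.5,0,0.15,0,0,2.7,12.5,-14.5,0,0.15,0,0,2.7,12.5,-14.5,0,0.15],
)

```text
time: 0.93
ee_pos: [0.3614, -0.1958, 0.2444]
eef_rot: [0.998, 0.056, -0.0, 0.0]
ft_force: [1.0, -0.7, 1.1]
width: 0.0503
grip_force: 0.0
```

```bash
python3 -c "
from h import *
rel(G(-.155,.093,.2),0)"
```

```text
t 0.93 ee [ 0.3614 -0.1958  0.2444] F [ 0.97 -0.67  1.1 ] w 0.0503 grip 0.0 j [ 0.82 -0.13 -0.39  1.96 -0.05  1.3  -1.02]
turn [ 0.006  0.004 -0.005] shift [ 3.983 -7.786  1.105]
```

Emit:
drive_tool(
  series=[0,0,0,3.8,-7.4,0,0.15,0,0,0,3.8,-7.4,0,0.15,0,0,0,3.8,-7.4,0,0.15,0,0,0,3.8,-7.4,0,0.15,0,0,0,3.8,-7.4,0,0.15,0,0,0,3.8,-7.4,0,0.15,0,0,0,3.8,-7.4,0,0.15,0,0,0,3.8,-7.4,0,0.15,0,0,0,3.8,-7.4,0,0.15,0,0,0,3.8,-7.4,0,0.15],
)

```text
time: 1.77
ee_pos: [0.4788, 0.1159, 0.244]
eef_rot: [0.998, 0.059, -0.001, -0.001]
ft_force: [0.1, -0.5, -0.8]
width: 0.0496
grip_force: 0.0
```

```bash
python3 -c "
from h import *
rel(G(-.155,.093,.115),0)"
```

```text
t 1.77 ee [0.4788 0.1159 0.244 ] F [ 0.06 -0.54 -0.79] w 0.0496 grip 0.0 j [ 0.46  0.11 -0.83  1.77  0.08  1.31 -1.84]
turn [-0.019  0.014  0.051] shift [ 0.195 -0.367  3.226]
```

Emit:
drive_tool(
  series=[0,0,0,0.17,-0.33,1,0.15,0,0,0,0.17,-0.33,2,0.15,0,0,0,0.17,-0.33,2.8,0.15,0,0,0,0.17,-0.33,3.2,0.15,0,0,0,0.17,-0.33,3.2,0.15,0,0,0,0.17,-0.33,3.2,0.15],
)

```text
time: 2.27
ee_pos: [0.4839, 0.1262, 0.1164]
eef_rot: [0.998, 0.056, -0.001, 0.0]
ft_force: [0.4, -0.0, 0.6]
width: 0.0501
grip_force: 0.0
```

```bash
python3 -c "
from h import *
rel(G(-.155,.093,.097),0)
cv2.imwrite('pics/s1.png',cv2.resize(camera('scene')[90:250,130:330,::-1],None,fx=3.5,fy=3.5))"
```

```text
t 2.27 ee [0.4839 0.1262 0.1164] F [ 0.37 -0.04  0.64] w 0.0501 grip 0.0 j [ 0.39  0.28 -0.82  1.9   0.23  1.06 -1.98]
turn [ 0.005  0.017 -0.016] shift [ 0.033 -0.131  0.485]
```

View pics/s1.png

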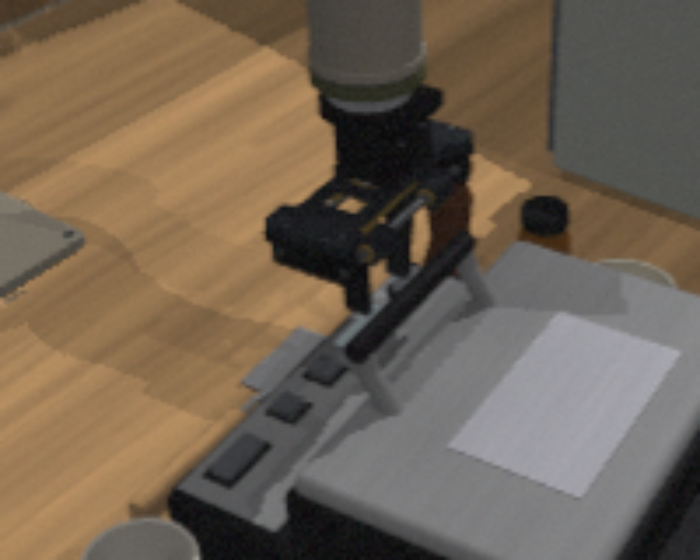

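The fingers are just above the display and the power key, at about (360,300) and (400,275) in the crop, and the body is clear of the mill.

Emit:
drive_tool(
  series=[0,0,0,0,-0.13,0.2,0.15,0,0,0,0,-0.13,0.35,0.15,0,0,0,0,-0.13,0.45,0.15,0,0,0,0,-0.13,0.5,0.15,0,0,0,0,-0.13,0.5,0.15,0,0,0,0,-0.13,0.5,0.15],
)

```text
time: 2.82
ee_pos: [0.4843, 0.133, 0.0974]
eef_rot: [0.998, 0.057, 0.001, -0.0]
ft_force: [-0.8, 0.4, 7.3]
width: 0.0499
grip_force: 4.0
```

Emit:
drive_tool(
  series=[0,0,0,0,0,0.03,0.15,0,0,0,0,0,0.03,0.15,0,0,0,0,0,-0.5,0.15,0,0,0,0,0,-1,0.15,0,0,0,0,1,-1,-1,0,0,0,0,2,-1,-1,0,0,0,0,3,-1,-1,0,0,0,0,3.5,-1,-1,0,0,0,0,3.5,-1,-1,0,0,0,0,3.5,-1,-1],
)

```text
time: 3.65
ee_pos: [0.4995, -0.0078, 0.1364]
eef_rot: [0.998, 0.055, -0.0, 0.0]
ft_force: [0.2, 0.2, -0.1]
width: 0.0177
grip_force: 0.0
```

```bash
python3 -c "
from h import *
rel(G(-.155,-.05,.0965),0)"
```

```text
t 3.65 ee [ 0.4995 -0.0078  0.1364] F [ 0.22  0.17 -0.07] w 0.0177 grip 0.0 j [ 0.6   0.23 -0.75  1.89  0.17  1.09 -1.67]
turn [ 0.002  0.003 -0.034] shift [0.027 0.071 0.999]
```

Emit:
drive_tool(
  series=[0,0,0,0.03,0.07,0,-1,0,0,0,0.03,0.07,0,-1,0,0,0,0.03,0.07,0.4,-1,0,0,0,0.03,0.07,0.7,-1,0,0,0,0.03,0.07,0.9,-1,0,0,0,0.03,0.07,1,-1,0,0,0,0.03,0.07,1,-1,0,0,0,0.03,0.07,1,-1,0,0,0,0.03,0.07,1,-1],
)

```text
time: 4.4
ee_pos: [0.5006, -0.0083, 0.0972]
eef_rot: [0.998, 0.057, -0.001, 0.0]
ft_force: [-8.7, 0.6, 15.2]
width: 0.0004
grip_force: 7.8
```

Emit:
drive_tool(
  series=[0,0,0,0,0,0,-1,0,0,0,0,0,-0.5,-1,0,0,0,0,0,-0.9,-1,0,0,0,0,0.6,-0.9,-1,0,0,0,0,1.3,-0.9,-1,0,0,0,0,1.6,-0.9,-1,0,0,0,0,1.6,-0.9,-1,0,0,0,0,1.6,-0.9,-1],
)

```text
time: 5.07
ee_pos: [0.5081, -0.0726, 0.1322]
eef_rot: [0.998, 0.056, -0.0, -0.0]
ft_force: [-0.4, 0.4, -0.7]
width: 0.0001
grip_force: 0.0
```

```bash
python3 -c "
from h import *
rel(G(-.155,-.115,.0965),0)
cv2.imwrite('pics/s2.png',cv2.resize(camera('scene')[90:250,130:330,::-1],None,fx=3.5,fy=3.5))"
```

```text
t 5.07 ee [ 0.5081 -0.0726  0.1322] F [-0.4   0.41 -0.73] w 0.0001 grip 0.0 j [ 0.68  0.26 -0.7   1.86  0.19  1.09 -1.55]
turn [-0.008  0.007 -0.013] shift [-0.004  0.061  0.893]
```

View pics/s2.png

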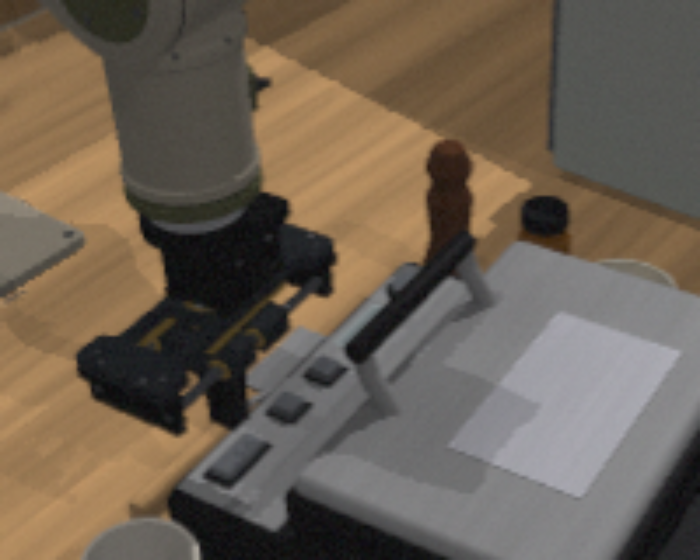

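All keys are up and the lid is shut. The closed fingers, with tips at about (230,420), are above the start key at (238,460).

Emit:
drive_tool(
  series=[0,0,0,0,0.06,0.4,-1,0,0,0,0,0.06,0.65,-1,0,0,0,0,0.06,0.8,-1,0,0,0,0,0.06,0.88,-1,0,0,0,0,0.06,0.88,-1,0,0,0,0,0.06,0.88,-1,0,0,0,0,0.06,0.88,-1],
)

```text
time: 5.7
ee_pos: [0.5084, -0.0742, 0.0976]
eef_rot: [0.998, 0.057, -0.0, -0.0]
ft_force: [-1.9, 1.5, 4.0]
width: 0.0001
grip_force: 2.1
```

Emit:
drive_tool(
  series=[0,0,0,0,0,0.05,-1,0,0,0,0,0,0.05,-1,0,0,0,0,0,0.05,-1],
)

```text
time: 5.95
ee_pos: [0.5086, -0.0743, 0.0971]
eef_rot: [0.998, 0.057, -0.0, 0.0]
ft_force: [-11.7, 3.4, 22.8]
width: 0.0004
grip_force: 12.3
```

Emit:
drive_tool(
  series=[0,0,0,0,0,-0.8,-1,0,0,0,0,0,-1.8,-1,0,0,0,0,0,-2.8,-1,0,0,-1.4,0,0,-3.8,1,0,0,-2.8,0,0,-4.1,1,0,0,-4.2,0,-0.8,-4.1,1,0,0,-5.6,0.5,-1.4,-4.1,1,0,0,-7,1,-2,-4.1,1,0,0,-8.4,1.5,-2.5,-4.1,1,0,0,-9.8,2.1,-2.9,-4.1,1],
)

```text
time: 6.78
ee_pos: [0.5792, 0.0518, 0.2597]
eef_rot: [0.883, 0.469, 0.0, 0.0]
ft_force: [0.0, -0.3, 0.7]
width: 0.039
grip_force: 0.0
```

```bash
python3 -c "
from h import *
rel(G(-.07,0,.26),90)"
```

```text
t 6.78 ee [0.5792 0.0518 0.2597] F [ 0.03 -0.31  0.74] w 0.039 grip 0.0 j [ 0.53  0.35 -0.87  1.52  0.27  1.4  -0.95]
turn [ 0.011 -0.    -8.12 ] shift [-0.057  0.051 -0.007]
```

Emit:
drive_tool(
  series=[0,0,-1.4,0,0,0,1,0,0,-2.8,0,0,0,1,0,0,-4.2,0,0,0,1,0,0,-5.6,0,0,0,1,0,0,-7,0,0,0,1,0,0,-8.1,0,0,0,1,0,0,-8.1,0,0,0,1,0,0,-8.1,0,0,0,1],
)

```text
time: 7.45
ee_pos: [0.5789, 0.0496, 0.2592]
eef_rot: [0.67, 0.742, 0.0, -0.0]
ft_force: [0.1, -0.2, 0.8]
width: 0.0854
grip_force: 0.0
```

```bash
python3 -c "
from h import *
rel(G(-.07,0,.183),90)"
```

```text
t 7.45 ee [0.5789 0.0496 0.2592] F [ 0.15 -0.18  0.79] w 0.0854 grip 0.0 j [ 0.61  0.38 -0.99  1.52  0.32  1.41 -0.29]
turn [-0.    -0.002 -0.138] shift [-0.023  0.015  1.905]
```

Emit:
drive_tool(
  series=[0,0,0,0,0,0.7,1,0,0,0,0,0,1.3,1,0,0,0,0,0,1.7,1,0,0,0,0,0,1.9,1,0,0,0,0,0,1.9,1,0,0,0,0,0,1.9,1],
)

```text
time: 7.95
ee_pos: [0.5791, 0.0497, 0.1839]
eef_rot: [0.67, 0.743, 0.0, 0.0]
ft_force: [0.1, 0.2, 0.8]
width: 0.0871
grip_force: 0.0
```

Emit:
drive_tool(
  series=[0,0,0,0,0,0,-1,0,0,0,0,0,0,-1,0,0,0,0,0,0,-1,0,0,0,0,0,0,-1,0,0,0,0,0,0,-1,0,0,0,0,0,0,-1,0,0,0,0,0,0,-1,0,0,0,0,0,0,-1,0,0,0,0,0,0,-1,0,0,0,0,0,0,-1],
  grip_force=25,
)

```text
time: 8.78
ee_pos: [0.5789, 0.0495, 0.1833]
eef_rot: [0.669, 0.743, -0.0, 0.0]
ft_force: [1.1, 0.7, 0.8]
width: 0.0285
grip_force: 0.0
```

Run:
```python
from h import *
rel(G(-.07,0,.183),90)
# arc waypoints in grill frame, tool vertical; tool y=+grill x, tool z=down
for t in np.radians(np.arange(5,46,5)):
    a0=np.arctan2(.095,.22); q=np.array([-np.hypot(.22,.095)*np.cos(a0+t),np.hypot(.22,.095)*np.sin(a0+t)])-[-.22,.095]
    print(round(np.degrees(t)), (q[0]/.04).round(2), (-q[1]/.04).round(2))
```

```text
t 8.78 ee [0.5789 0.0495 0.1833] F [1.12 0.66 0.82] w 0.0285 grip 0.0 j [ 0.6   0.44 -0.96  1.62  0.37  1.28 -0.33]
turn [ 0.     0.001 -0.103] shift [-0.02   0.016  0.008]
5 0.23 -0.47
10 0.5 -0.92
15 0.8 -1.34
20 1.14 -1.74
25 1.52 -2.1
30 1.92 -2.43
35 2.36 -2.73
40 2.81 -2.98
45 3.29 -3.19
```

Emit:
drive_tool(
  series=[0,0,0,0,0,0,-1,0,0,0,0,0,0,-1,0,0,0,0,0,0,-1,0,0,0,0,0,0,-1,0,0,0,0,0,0,-1,0,0,0,0,0,0,-1],
  grip_force=25,
)

```text
time: 9.28
ee_pos: [0.5814, 0.0498, 0.1835]
eef_rot: [0.669, 0.743, 0.003, 0.002]
ft_force: [16.0, 2.3, -11.4]
width: 0.0174
grip_force: 25.0
```

Emit:
drive_tool(
  series=[0,0,0,0,0.06,-0.1,-1,0,0,0,0,0.17,-0.24,-1,0,0,0,0,0.29,-0.47,-1,0,0,0,0,0.42,-0.7,-1,0,0,0,0,0.56,-0.92,-1,0,0,0,0,0.7,-1.13,-1,0,0,0,0,0.86,-1.34,-1,0,0,0,0,1.03,-1.54,-1,0,0,0,0,1.2,-1.74,-1,0,0,0,0,1.2,-1.74,-1],
)

```text
time: 10.12
ee_pos: [0.6263, 0.0551, 0.2549]
eef_rot: [0.669, 0.743, -0.001, -0.001]
ft_force: [-11.7, -1.5, 4.8]
width: 0.0172
grip_force: 25.0
```

Run:
```python
from h import *
t=np.radians(45)+np.arctan2(.095,.22); ra=np.hypot(.22,.095)
rel(G(.15-ra*np.cos(t)+.002,0,.085+ra*np.sin(t)+.003),90)
cv2.imwrite('pics/s3.png',cv2.resize(camera('scene')[70:300,130:390,::-1],None,fx=2.5,fy=2.5))
```

```text
t 10.12 ee [0.6263 0.0551 0.2549] F [-11.71  -1.47   4.79] w 0.0172 grip 24.993843734264374 j [ 0.51  0.5  -0.95  1.4   0.4   1.45 -0.32]
turn [-0.022  0.    -0.097] shift [-0.005  2.16  -1.4  ]
```

View pics/s3.png

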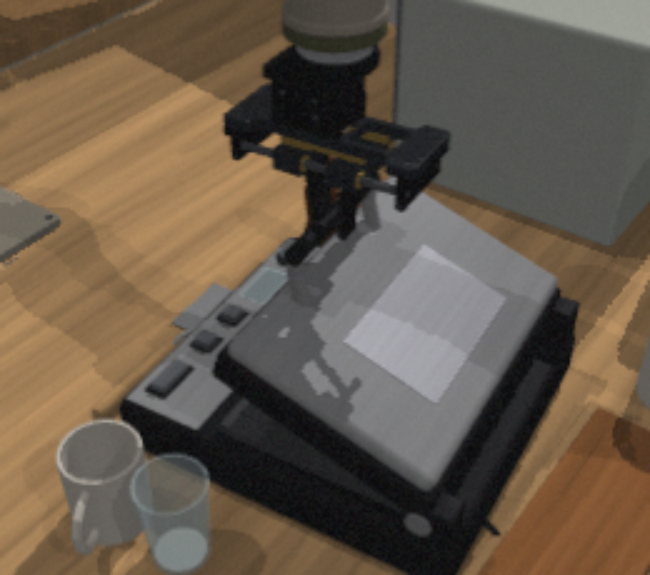

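The grip holds and the lid is about 20° open, with the gripper at (335,200) in the crop and nothing else touched. Continuing along the arc to 45°.

Emit:
drive_tool(
  series=[0,0,0,0,0.16,-0.18,-1,0,0,0,0,0.35,-0.36,-1,0,0,0,0,0.55,-0.53,-1,0,0,0,0,0.75,-0.69,-1,0,0,0,0,0.96,-0.84,-1,0,0,0,0,1.18,-0.99,-1,0,0,0,0,1.41,-1.12,-1,0,0,0,0,1.64,-1.24,-1,0,0,0,0,1.88,-1.35,-1,0,0,0,0,2.12,-1.43,-1],
)

```text
time: 11.0
ee_pos: [0.7105, 0.0646, 0.3127]
eef_rot: [0.669, 0.743, 0.0, -0.001]
ft_force: [-7.8, 2.3, 10.3]
width: 0.0171
grip_force: 25.0
```

Emit:
drive_tool(
  series=[0,0,0,0,0,0,-1,0,0,0,0,0,0,-1,0,0,0,0,0,0,-1,0,0,0,0,0,0,-1,0,0,0,0,0,0,-1,0,0,0,0,0,0,-1],
)

```text
time: 11.5
ee_pos: [0.7105, 0.0647, 0.3125]
eef_rot: [0.669, 0.743, 0.001, -0.0]
ft_force: [-5.3, 1.1, 8.5]
width: 0.0169
grip_force: 25.0
```

Run:
```python
from h import *
t=np.radians(45)+np.arctan2(.095,.22); ra=np.hypot(.22,.095)
rel(G(.15-ra*np.cos(t),0,.085+ra*np.sin(t)+.003),90)
s=telemetry.read_state(); g=Rz.T@(s['ee_pos']-[0,0,.003]-O); print("lid deg",np.degrees(np.arctan2(g[2]-.085,.15-g[0])-np.arctan2(.095,.22)),"radius",np.hypot(g[2]-.085,.15-g[0]))
cv2.imwrite('pics/s4.png',cv2.resize(camera('scene')[20:300,130:430,::-1],None,fx=2,fy=2))
```

```text
t 11.5 ee [0.7105 0.0647 0.3125] F [-5.28  1.11  8.54] w 0.0169 grip 25.027889907360077 j [ 0.33  0.65 -0.88  1.03  0.49  1.65 -0.3 ]
turn [ 0.011 -0.016 -0.088] shift [-0.024 -0.005  0.045]
lid deg 45.207711333190474 radius 0.2412305868344141
```

View pics/s4.png

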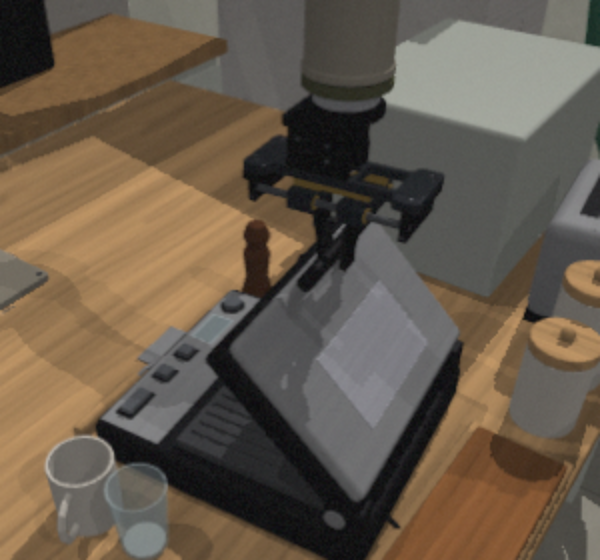

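The lid stands at about 45°, with the bar in the gripper at (330,265). All four keys are up and the bystanders look where they were, so I'm handing it in.

```bash
python3 -c "
from bench import r
print(r.close_job())"
```

```text
the job is handed in; nothing more can be done
None
```

I pressed power, higher and start in that order with the lid shut, then raised the lid to about 45° by its handle and handed the job in with the gripper still holding it steady; the verdict was not shown.

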